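Point out the two rework joints and report

ROBOT

A 7-joint arm with a two-finger parallel gripper is mounted at the origin on the work surface. World frame = base frame: x ahead of the robot, y to its left, z up, the work surface at z = 0. Lengths are in m, angles in rad, forces in N, time in s.
With the tool pointing down it reaches from about 0.425 to 0.95 m from the base axis. Payload 4.7 kg.
Tool frame: the origin (TCP) lies at the very end of the fingers, on their centre line; the grasp point (between the pads) lies 19 mm behind it; z points along the fingers, y is the direction in which the jaws open and shut (so a half turn about z gives the same grasp; the last joint's range is limited). The gripper opens to 87 mm and grips with 3 to 60 N. Pads are 19 mm wide; open, the fingers measure 117 mm over their backs; the gripper's body (75 mm by 190 mm) begins 51 mm behind the grasp point.
Start: joints at [1.221, 0.469, -0.049, 1.532, 0.024, 1.141, -0.082], TCP at [0.213, -0.641, 0.223] pointing down, gripper open.
Joint ranges: [-2.59, 2.59], [-0.33, 1.99], [-1.39, 1.29], [0.1, 2.45], [-1.04, 4.18], [0.21, 1.99], [-2.66, 2.66]. Speed limits (rad/s): [2.57, 2.57, 3.14, 3.14, 3.14, 3.14, 3.14].

INTERFACE

Orientations are given as a 3x3 rotation matrix whose columns are the frame's x, y, z axes.
In Python, from bench import bot, camera, camera_params, spotter gives the robot as it stands. Calls block until the motion is done:
- bot.move_pose(position, orientation): joint-space move of the TCP to a pose.
- bot.move_straight(position, orientation=None, max_speed=0.15, force_limit=None): straight line of the TCP; orientation=None keeps the orientation; max_speed is the mean speed in m/s. With force_limit (N) it stops when the force on the tool has changed by that much, and returns True; else False.
- bot.goto_joints(angles): joint-space move.
- bot.set_gripper(opening, effort=None): opening from 0.0 (shut) to 1.0 (fully open); effort is the grip in N (None keeps the last); returns when the fingers have stopped.
- bot.hold(seconds).
- bot.ik(position, orientation): joint angles nearest the present ones, or None.
- bot.read_state(): the state.
- camera(name): name is "side" or "top" or "wrist"; returns (picture, depth): 384x512x3 uint8, red, green, blue; 384x512 float32, m along the optical axis (not along the pixel's ray), 0 where there is no reading.
- camera_params(name): a dict with "intrinsics" (3x3 intrinsics, pixels), "camera_from_world" (4x4, takes a point from world to camera coordinates). Camera axes: x right, y up, looking along -z (the intrinsics and any distortion apply to the point x, -y, -z); pixel columns grow to the right and rows downward; lengths in m; the calibration is good to about 2 mm. The wrist camera is an equidistant fisheye: a pixel r from the principal point sees the ray r / f radians off the axis. A picture is of the moment at which its call begins: read the wrist's pose just before it. camera_params takes no time and is no camera call; for the wrist camera it gives the pose at the moment of the call.
A pose or a line that the arm cannot do raises bot.PlanningError and nothing moves.
- bot.job_done(): hands the job in, once; it reports no verdict.
Trained networks look in the newest picture that a camera, given by its name, has taken for a name from the list of things; names that differ only in an ending like _2 or _b are one class to them, and where a whole thing is asked for, a point or a joint stands for the part that bears it (a point fixed in the world has none). Each returns a list of dicts, best first, with "confidence" (0 to 1); they miss things now and then, are a little off and sometimes report something else, mostly with a low value. They report only what shows in the picture. A call takes as long as a camera call. They do not tell look-alikes from the thing itself.
- spotter.spot_in(camera, name): "point" ([row, column] as shares, 0 to 1, of the picture: columns of its width, rows of its height, amid what is visible of it).
- spotter.trace(camera, name): "region" (384x512 bool, what is visible of it) and "point" ([row, column] as shares, 0 to 1, of the picture: columns of its width, rows of its height, amid what is visible of it).
- spotter.tip_of(camera, name): "point" ([row, column] as shares, 0 to 1, of the picture: columns of its width, rows of its height: a listed point, or the origin of a listed thing).
The state is a dict: "t": time; "joint_positions": joint angles; "joint_vel": joint speeds; "joint_efforts": joint torques, N m; "position": TCP position; "tcp_rot": TCP orientation; "force": force on the tool from outside, world axes, zero at the start; "moment": the same for the moment, N m; "width": opening from 0.0 (shut) to 1.0 (fully open).
Only numpy, scipy, OpenCV 4.12 (cv2) and the standard library are available. Lean on these libraries where they do the work, as an engineer would, in place of code of your own. Each camera call takes 0.05 s, during which the arm holds its last target. There are 200 camera calls.

TASK

Show the welder which joints of the tube frame need rework: with the gripper closed and pointing straight down, hold the fingertips about two centimetres above the middle of the red magnet for two seconds, then above the yellow magnet in the same way, never touching the frame or any magnet and never pointing at the green ones. Then press the blue button on the push-button box down and let it come back up. Leave the red stop button and everything lying about alone; nothing is to be gripped or lifted.

Things in the scene. Friction and masses are not known exactly. Their poses are not given: they have to be found in the camera images.
- frame: Bare-steel rectangular frame of 40 mm square tube lying flat and strapped to the table (it cannot move); outside 180 mm (its x) by 300 mm (its y), 40 mm high, corner centres at x = +-70 mm, y = +-130 mm. At the middle of each long side a hold-down strap reaches from 55 to 130 mm out along its x, with a bolt end 60 mm above the table. Origin: centre of the frame at table height, z up.
- tag_red: red inspection magnet: a flat disc, 36 mm across and 12 mm thick (dark steel foot, red top), lying loose on top of one of the frame's four corners, 40 mm above the table. Origin: centre of its underside (its top is 12 mm higher); z up. Which corner it lies on changes from run to run.
- tag_yellow: yellow inspection magnet: a flat disc, 36 mm across and 12 mm thick (dark steel foot, yellow top), lying loose on top of one of the frame's four corners, 40 mm above the table. Origin: centre of its underside (its top is 12 mm higher); z up. Which corner it lies on changes from run to run.
- tag_green_a: green inspection magnet: a flat disc, 36 mm across and 12 mm thick (dark steel foot, green top), lying loose on top of one of the frame's four corners, 40 mm above the table. Origin: centre of its underside (its top is 12 mm higher); z up. Which corner it lies on changes from run to run.
- tag_green_b: green inspection magnet: a flat disc, 36 mm across and 12 mm thick (dark steel foot, green top), lying loose on top of one of the frame's four corners, 40 mm above the table. Origin: centre of its underside (its top is 12 mm higher); z up. Which corner it lies on changes from run to run.
- report (a joint): travel of the blue push button: 0 m = up, 0.006 m = fully down; a spring needs 5 N for the full travel and lifts it again. It counts as pressed beyond 0.0045 m.
- report_top (a point): centre of the top face of the blue button (32 mm across, pressed straight down), on the grey push-button box. The box is fixed to the table, 100 mm by 170 mm, its deck 50 mm high.
- stop (a joint): travel of the red stop button, built like the blue one; 0 m = up. To be left alone.
- stop_top (a point): centre of the top face of the red stop button in a yellow housing, on the same box 84 mm from the blue one.
- socket: loose brass pipe socket, 42 mm outside, 32 mm high, standing on the table inside the frame. Origin: centre of its underside. Leave alone.
- offcut: loose grey-painted square-tube offcut, 40 mm square, 160 mm long (its y), lying on the table beyond the frame, to the right. Origin: centre of its underside. Leave alone.
- can: loose small white-and-green can, 58 mm across and 80 mm tall, standing on the table to the left of the frame. Origin: centre of its underside. Leave alone.
- hammer: loose hammer, 260 mm long (its x), lying on the table left of the frame. Leave alone.
There are look-alikes about, which are no part of the job. Of the things that look like the part that bears report, take the one that is farthest to the robot's right at the start.

How it is judged:
By the outcome, as a careful person would: the job done as asked, in the order asked, and still so for the second after the job is handed in, with the robot touching nothing.
It also fails if it takes over 58 s, if anything falls off the work surface, if the arm or the gripper's body presses on something with over 40 N, if the wrist force passes 120 N, or if a joint passes its speed limit or range.

## Working session

There is one attempt and no reset: what is moved stays moved. The work goes in short steps, each a Python script; the robot and the scene stay as the last script left them, time stands still between calls to the robot, and variables do not carry over. Pictures are saved under pics/ and viewed, about 8 in all and at most 12, crops included, and the job is handed in when it is done.

```bash
mkdir -p pics; ls; python3 - <<'E'
from bench import bot, camera, camera_params, spotter
import cv2,numpy as np
for n in ("top","side"):
    p,d=camera(n); cv2.imwrite(f"pics/{n}0.png",p[:,:,::-1]); np.savez(f"{n}0.npz",p=p,d=d)
    c=camera_params(n); print(n,c)
    for t in ("tag_red","tag_yellow","tag_green_a","report","report_top","stop_top","frame"):
        print(t,[(np.round(np.array(r["point"])*[384,512],1).tolist(),round(r["confidence"],2)) for r in (spotter.tip_of if t.endswith("_top") else spotter.spot_in)(n,t)])
print(bot.read_state())
E
```

```text
pics
top {'intrinsics': array([[384.37914368,   0.        , 257.2175998 ],
       [  0.        , 384.37914368, 195.62880246],
       [  0.        ,   0.        ,   1.        ]]), 'camera_from_world': array([[ 0.02883548, -0.99956376, -0.00638787, -0.00481871],
       [ 0.98315145,  0.02720686,  0.18075678, -0.50979115],
       [-0.18050414, -0.01149245,  0.98350708, -0.92526192],
       [ 0.        ,  0.        ,  0.        ,  1.        ]])}
tag_red [([184.0, 287.3], 0.53)]
tag_yellow [([201.6, 185.2], 0.46)]
tag_green_a [([135.7, 278.1], 0.74), ([149.4, 179.5], 0.44)]
report [([152.9, 234.8], 0.74), ([272.2, 189.5], 0.72), ([200.2, 394.0], 0.48), ([292.2, 331.1], 0.47), ([206.2, 430.3], 0.25), ([136.2, 374.5], 0.19)]
report_top [([198.9, 394.8], 0.6), ([289.2, 332.6], 0.46)]
stop_top [([276.4, 222.8], 0.49), ([282.6, 363.6], 0.47)]
frame []
side {'intrinsics': array([[404.45894427,   0.        , 257.57673997],
       [  0.        , 404.45894427, 188.40675117],
       [  0.        ,   0.        ,   1.        ]]), 'camera_from_world': array([[-0.99598295, -0.08824109,  0.01521418,  0.
[... 637 characters left out ...]
     1.14099573, -0.08231579]), 'joint_vel': array([ 0.00015714, -0.00061357,  0.0003962 ,  0.00155314,  0.00051879,
        0.00081013,  0.00055351]), 'joint_efforts': array([-4.28996391e-04, -5.07781041e+01, -8.05883878e-02, -2.36449993e+01,
       -6.12344407e-02,  3.10708140e-02,  8.26808957e-06]), 'position': array([ 0.21290119, -0.64056743,  0.22260384]), 'tcp_rot': array([[ 9.48986560e-01,  3.15316508e-01,  9.33133067e-05],
       [ 3.15316517e-01, -9.48986556e-01, -1.01747669e-04],
       [ 5.64703538e-05,  1.25980397e-04, -9.99999990e-01]]), 'force': array([ 0.07531358,  0.79613089, -0.31503226]), 'moment': array([-0.01352033, -0.01576455, -0.07332686]), 'width': 0.9994454789677132}
```

```bash
python3 -c "
import cv2
for n in ('top','side'): cv2.imwrite(f'pics/{n}1.png',cv2.resize(cv2.imread(f'pics/{n}0.png'),(800,600),interpolation=2))"
```

```text
(no output)
```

View pics/top1.png

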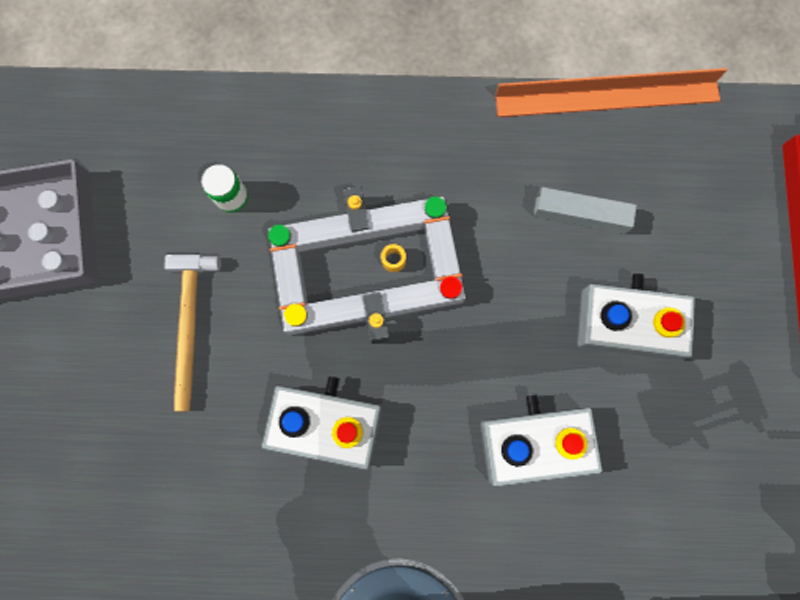

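View pics/side1.png

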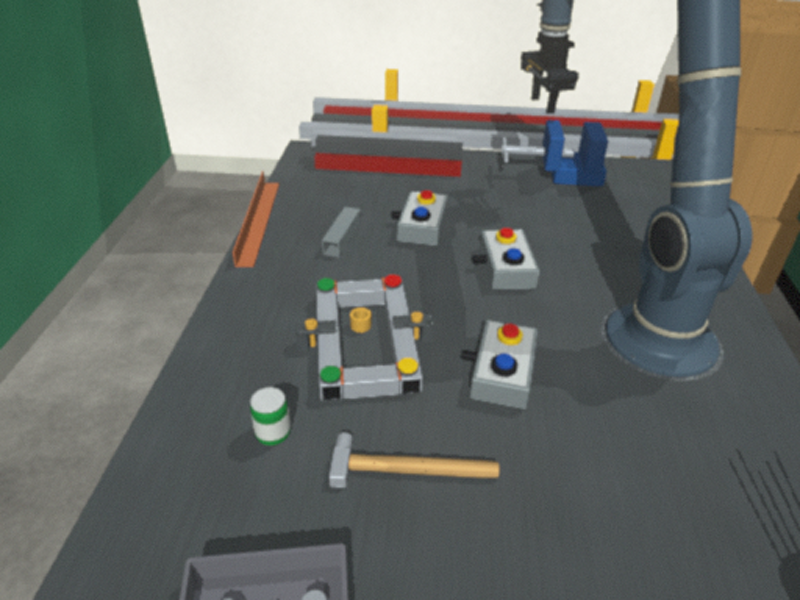

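The top picture (800 wide) shows the frame with red at (451,287), yellow at (295,314) and green at (279,235) and (435,207). There are three button boxes. The rightmost has its blue button at (617,315) and its stop at (671,322). The side view agrees. Next I measure positions from both cameras.

```bash
cat > h.py <<'E'
import numpy as np,cv2
from bench import camera_params
def ray(n,r,c,P=None):
    P=P or camera_params(n);K=P["intrinsics"];T=P["camera_from_world"]
    v=np.array([(c-K[0,2])/K[0,0],-(r-K[1,2])/K[1,1],-1.]);R=T[:3,:3]
    return -R.T@T[:3,3],R.T@v
def on_plane(n,r,c,z):
    o,d=ray(n,r,c);return o+d*(z-o[2])/d[2]
def blob(n,p,d,r,c,lo,hi):
    hsv=cv2.cvtColor(p,cv2.COLOR_RGB2HSV)
    hsv[...,0]=(hsv[...,0].astype(int)+20)%180   # red hue about 20
    m=cv2.inRange(hsv,(lo,120,90),(hi,255,255))
    k,l,s,ce=cv2.connectedComponentsWithStats(m)
    i=min(range(1,k),key=lambda i:np.hypot(*(ce[i]-[c,r]))+(1e3 if s[i,4]<15 else 0))
    q=l==i; o,v=ray(n,0,0)
    rr,cc=np.nonzero(q&(d>0))
    pts=np.array([(lambda o,v:o+v*d[a,b])(*ray(n,a,b)) for a,b in zip(rr,cc)])
    return ce[i][::-1],s[i,4],pts
E
python3 - <<'E'
from h import *
f=.64
L={"top":dict(red=(287*f,451*f,15,27),yellow=(314*f,295*f,40,55),ga=(235*f,279*f,75,110),gb=(207*f,435*f,75,110),blue=(315*f,617*f,120,145),stop=(322*f,671*f,15,27)),
"side":dict(red=(281*f,392*f,15,27),yellow=(366*f,408*f,40,55),ga=(374*f,331*f,75,110),gb=(285*f,326*f,75,110),blue=(214*f,421*f,120,145),stop=(197*f,427*f,15,27))}
for n in L:
    z=np.load(n+"0.npz")
    for k,a in L[n].items():
        ce,ar,pt=blob(n,z["p"],z["d"],*a)
        zm=np.percentile(pt[:,2],90);top=pt[pt[:,2]>np.percentile(pt[:,2],50)-.004]
        print(n,k,np.round(ce,1),ar,"depth med",np.round(np.median(pt,0),4),"z90",round(zm,4),"range mid",np.round((pt.min(0)+pt.max(0))/2,4),"ext",np.round(np.ptp(pt,0),3),"plane.052",np.round(on_plane(n,*ce,.052),4)[:2])
E
```

```text
top red [183.4 288.3] 162 depth med [ 0.5419 -0.0674  0.0531] z90 0.0557 range mid [ 0.5431 -0.0684  0.0507] ext [0.036 0.033 0.015] plane.052 [ 0.5422 -0.0681]
top yellow [201.1 188.6] 165 depth med [0.49   0.181  0.0533] z90 0.0552 range mid [0.4914 0.1814 0.0488] ext [0.038 0.034 0.018] plane.052 [0.4901 0.1814]
top ga [150.1 178.1] 145 depth med [0.622  0.2164 0.0533] z90 0.0553 range mid [0.6304 0.2212 0.0285] ext [0.05  0.045 0.059] plane.052 [0.6222 0.2164]
top gb [132.1 278.3] 146 depth med [ 0.6774 -0.0396  0.0533] z90 0.0553 range mid [ 0.6778 -0.0408  0.0513] ext [0.032 0.034 0.013] plane.052 [ 0.6776 -0.0401]
top blue [201. 395.] 148 depth med [ 0.5009 -0.328   0.0729] z90 0.075 range mid [ 0.5013 -0.3295  0.07  ] ext [0.03  0.033 0.018] plane.052 [ 0.5047 -0.3354]
top stop [205.5 429.6] 131 depth med [ 0.4929 -0.4114  0.073 ] z90 0.0754 range mid [ 0.4922 -0.4128  0.0709] ext [0.027 0.029 0.013] plane.052 [ 0.4957 -0.4209]
side red [179.3 250.9] 71 depth med [ 0.544  -0.0652  0.0493] z90 0.0514 range mid [ 0.5444 -0.0695  0.0477] ext [0.033 0.041 0.011] plane.052 [ 0.5442 -0.0611]
side yellow [233.6 260.6] 105 depth med [0.4927 0.1844 0.0497] z90 0.0517 range mid [0.4921 0.1814 0.045 ] ext [0.033 0.037 0.016] plane.052 [0.4924 0.1865]
side ga [239.1 210.9] 96 depth med [0.6242 0.2193 0.0503] z90 0.0521 range mid [0.6246 0.2182 0.0488] ext [0.032 0.033 0.009] plane.052 [0.6237 0.2215]
side gb [181.6 208.1] 66 depth med [ 0.6798 -0.0367  0.0493] z90 0.0513 range mid [ 0.6805 -0.0392  0.0479] ext [0.033 0.037 0.012] plane.052 [ 0.6792 -0.0339]
side blue [135.4 269.2] 40 depth med [ 0.5029 -0.3211  0.0675] z90 0.0702 range mid [ 0.5032 -0.326   0.0656] ext [0.03  0.027 0.014] plane.052 [ 0.5039 -0.3481]
side stop [123.8 272.5] 30 depth med [ 0.4954 -0.4106  0.0684] z90 0.0719 range mid [ 0.4957 -0.4105  0.0685] ext [0.027 0.033 0.008] plane.052 [ 0.4967 -0.4407]
```

Spacings match the model: red–yellow 0.255 (0.26), red–green 0.138 (0.14), blue–stop 0.084. Heights are plausible too. I'll close the gripper and move over red, then check with the wrist camera before descending.

```bash
python3 - <<'E'
from h import *
from bench import bot, camera
s=bot.read_state();R=np.array([[1,0,0],[0,-1,0],[0,0,-1.]])
for p in ([.543,-.068,.16],[.543,-.068,.072],[.491,.182,.072],[.502,-.327,.06]): print(np.round(bot.ik(p,R),2))
bot.set_gripper(0.0)
bot.move_straight([.543,-.068,.16],R,max_speed=.2)
P=camera_params("wrist");p,d=camera("wrist")
cv2.imwrite("pics/w1.png",p[:,:,::-1]);np.savez("w1.npz",p=p,d=d,**P)
s=bot.read_state();print(s["t"],s["position"],s["width"],s["force"]);print(P)
E
```

```text
[ 0.37  0.36 -0.4   1.89  0.17  0.93 -1.68]
[ 0.29  0.47 -0.31  1.96  0.2   0.74 -1.71]
[ 0.08  0.5  -0.66  2.    0.43  0.78 -2.41]
[ 0.59  0.53 -0.1   1.86  0.08  0.76 -1.13]
5.8417 [ 0.54285727 -0.06845239  0.16001164] 0.006101141990789095 [-0.42947993  0.53269733 -0.20699214]
{'intrinsics': array([[297.31863964,   0.        , 248.05018154],
       [  0.        , 297.31863964, 187.47991836],
       [  0.        ,   0.        ,   1.        ]]), 'camera_from_world': array([[-2.25633159e-03, -9.99997327e-01,  5.05353638e-04,
        -6.72724662e-02],
       [ 9.53395927e-01, -2.30365540e-03, -3.01713274e-01,
        -4.99618065e-01],
       [ 3.01713632e-01, -1.98963090e-04,  9.53398576e-01,
        -4.96158336e-01],
       [ 0.00000000e+00,  0.00000000e+00,  0.00000000e+00,
         1.00000000e+00]])}
```

View pics/w1.png

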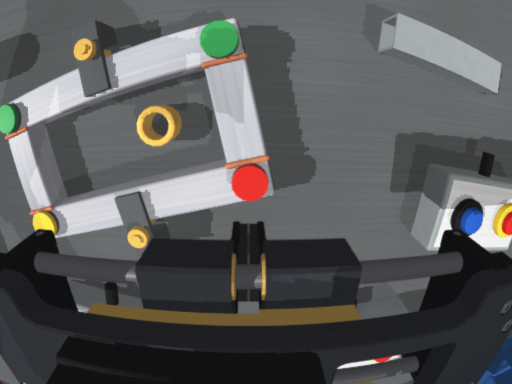

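The wrist view shows the red magnet whole at (250,182), just ahead of the closed fingertips. Yellow is at (45,222), partly hidden, and green is at (219,40). I'll work out red from this view.

```bash
python3 - <<'E'
from h import *
w=np.load("w1.npz");K=w["intrinsics"];T=w["camera_from_world"];R=T[:3,:3]
hsv=cv2.cvtColor(w["p"],cv2.COLOR_RGB2HSV);hsv[...,0]=(hsv[...,0].astype(int)+20)%180
for nm,lo,hi,c0,zz in(("red",15,27,(250,182),.052),("gb",75,110,(219,40),.052),("yellow",40,55,(45,222),.052),("blue",120,145,(467,221),.072)):
    k,l,s,ce=cv2.connectedComponentsWithStats(cv2.inRange(hsv,(lo,120,90),(hi,255,255)))
    i=min(range(1,k),key=lambda i:np.hypot(*(ce[i]-c0))+(1e3 if s[i,4]<15 else 0))
    D=np.array([ce[i][0]-K[0,2],ce[i][1]-K[1,2]]);r=np.hypot(*D);th=r/K[0,0]
    v=np.array([D[0]/r*np.sin(th),-D[1]/r*np.sin(th),-np.cos(th)]);o=-R.T@T[:3,3];q=R.T@v
    dm=np.median(w["d"][l==i]);print(nm,ce[i],s[i],np.round(o+q*(zz-o[2])/q[2],4),"depth",np.round(o+q/np.cos(th)*dm,4))
E
```

```text
red [249.54347826 182.3979206 ] [ 232  165   37   36 1058] [ 0.5454 -0.0699  0.052 ] depth [ 0.5454 -0.0699  0.0521]
gb [218.87851315  38.56663645] [ 200   21   39   37 1103] [ 0.6796 -0.0428  0.052 ] depth [ 0.6796 -0.0428  0.0521]
yellow [ 44.14285714 221.67346939] [ 33 211  24  24 392] [0.498  0.1755 0.052 ] depth [0.4979 0.1757 0.0518]
blue [470.93435449 220.55579869] [460 208  23  27 457] [ 0.506  -0.3256  0.072 ] depth [ 0.5054 -0.327   0.0707]
```

Red agrees within 3 mm across the three cameras. I'll point at red, then move over to yellow and point there.

```bash
python3 - <<'E'
from bench import bot
def rep(m): s=bot.read_state();print(m,round(s["t"],2),s["position"].round(4),s["force"].round(2),s["tcp_rot"][2,2].round(5))
for x,y,m in((.544,-.069,"red"),(.492,.181,"yellow")):
    bot.move_straight([x,y,.13],max_speed=.15)
    bot.move_straight([x,y,.072],max_speed=.08); rep(m)
    bot.hold(2.5); rep(m)
    bot.move_straight([x,y,.15],max_speed=.12)
bot.move_straight([.503,-.327,.15],max_speed=.2)
bot.move_straight([.503,-.327,.085],max_speed=.08);rep("above blue")
E
```

```text
red 7.07 [ 0.5444 -0.069   0.0723] [-0.22  0.53  0.29] -1.0
red 9.57 [ 0.544 -0.069  0.072] [ 0.35 -0.01 -0.51] -1.0
yellow 13.1 [0.4924 0.1812 0.0723] [-0.97 -0.06  0.86] -1.0
yellow 15.6 [0.492 0.181 0.072] [-0.23  0.21  0.6 ] -1.0
above blue 20.05 [ 0.5034 -0.3272  0.0854] [-0.02  0.22 -0.24] -1.0
```

```bash
python3 - <<'E'
from bench import bot,camera
import cv2
def rep(m): s=bot.read_state();print(m,round(s["t"],2),s["position"].round(4),s["force"].round(2))
print(bot.move_straight([.503,-.327,.055],max_speed=.02,force_limit=10)); rep("down")
bot.hold(.2);rep("held");p,d=camera("side");a=p[60:260,170:420]
bot.move_straight([.503,-.327,.2],max_speed=.06);rep("up");bot.hold(.3)
p,d=camera("side");import numpy as np
cv2.imwrite("pics/press.png",cv2.resize(np.hstack([a,p[60:260,170:420]])[:,:,::-1],(800,320),interpolation=2))
p,d=camera("top");np.savez("top2.npz",p=p,d=d)
E
```

```text
True
down 21.01 [ 0.503  -0.327   0.0665] [-0.54  0.4   5.86]
held 21.21 [ 0.503  -0.327   0.0665] [-1.38  0.01  5.33]
up 23.64 [ 0.5029 -0.3269  0.1997] [-0.42  0.3  -0.09]
```

View pics/press.png

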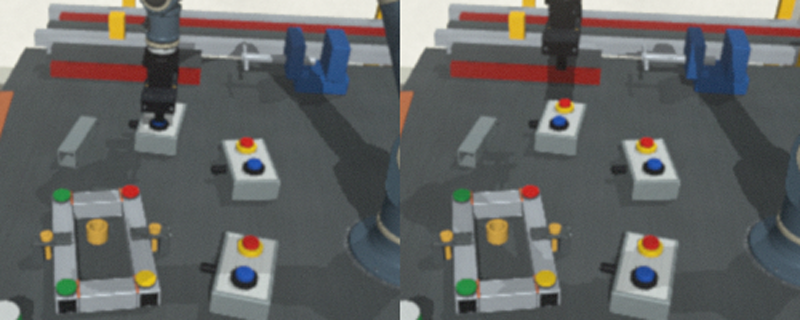

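The left half shows the fingertips on the blue button of the right box. The right half shows the button back up and the arm clear. The press tripped the 10 N limit and then held at 5.3–5.9 N, against 5 N for full travel and 3.75 N for the pressed threshold. One last check that nothing moved, then I hand in.

```bash
python3 - <<'E'
from h import *
from bench import bot
f=.64
z0=np.load("top0.npz");z=np.load("top2.npz")
for k,a in dict(red=(287*f,451*f,15,27),yellow=(314*f,295*f,40,55),ga=(235*f,279*f,75,110),gb=(207*f,435*f,75,110),socket=(257*f,393*f,30,55)).items():
    print(k,[np.round(blob("top",q["p"],q["d"],*a)[0],1) for q in(z0,z)])
s=bot.read_state();print(s["t"],s["position"],s["force"])
bot.job_done()
E
```

```text
red [array([183.4, 288.3]), array([183.4, 288.3])]
yellow [array([201.1, 188.6]), array([201.1, 188.6])]
ga [array([150.1, 178.1]), array([150.1, 178.1])]
gb [array([132.1, 278.3]), array([132. , 278.3])]
socket [array([164.5, 251.4]), array([164.5, 251.5])]
24.0417 [ 0.50299572 -0.32699907  0.1999742 ] [0.44876675 0.43932508 0.01132842]
the job is handed in; nothing more can be done
```

The job is done and handed in at about 24 s of robot time.

- **Pointing:** With the gripper closed and pointing straight down, I held the fingertips about 20 mm above the red magnet for 2.5 s, then above the yellow one for 2.5 s. The force readings stayed within about 1 N, so nothing was touched. The arm never pointed at the green magnets.
- **Button:** I pressed the blue button on the rightmost box and released it. The press tripped the 10 N limit, then held at 5.3–5.9 N. Full travel needs 5 N and the pressed mark is about 3.75 N. I could not read the button's travel directly, so "pressed" rests on that force. In the side picture taken afterwards the button is back up.
- **Last checks:** In the top picture, all four magnets and the socket are within 0.1 pixel of where they started. The arm ended clear of everything at 0.20 m height. I saw no contact with the stop button but did not measure its travel.
- **Disagreements:** The cameras differed by up to about 4 mm on the red magnet and the blue button, and I used a value in between. For the yellow magnet I left out the wrist camera's reading, which was about 8 mm off because the magnet was partly hidden from it.

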